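# Unlock the light box and hold its flap at the balance point

### The arm

A 6-joint arm with a two-finger parallel gripper is mounted at the origin on a cart in front of the work surface, level with it; the furniture and walls round the work are solid. World frame = base frame: x ahead of the robot, y to its left, z up, the work surface at z = 0. Lengths are in m, angles in rad, forces in N, time in s.
With the tool pointing down it reaches from about 0.35 to 0.85 m from the base axis. Payload 8.1 kg.
Tool frame: the origin (TCP) lies at the very end of the fingers, on their centre line; the grasp point (between the pads) lies behind it (ctrl.tcp_to_grasp is the x of the grasp point in the tool frame, in m); x points along the fingers, z is the direction in which the jaws open and shut, and the axes are right-handed (so a half turn about x gives the same grasp; the last joint's range is limited). The gripper opens to 85 mm and grips with 20 to 120 N. Pads are 22 mm wide; open, the fingers measure 114 mm over their backs; the gripper's body (76 mm by 85 mm) begins 54 mm behind the grasp point. The pads swing forward as they close: fully open they stand 13 mm farther back than shut.
Start: joints at [1.136, 0.13, 1.488, -0, 1.523, -0.085], TCP at [0.206, 0.564, 0.231] pointing down, gripper open.
Joint ranges: [-2.96, 2.96], [-0.89, 2.26], [0.02, 2.5], [-1.34, 4.48], [0, 2.73], [-2.66, 2.66]. Speed limits (rad/s): [2.39, 2.39, 2.79, 3.14, 3.14, 3.14].

### API

Orientations are given as a 3x3 rotation matrix whose columns are the frame's x, y, z axes.
In Python, from plant import ctrl gives the robot as it stands.
- The arm moves only by the tool arm_command, never from a script. Its argument "targets" is a list of rows, each a list of 3 entries, a list of its own where there are three numbers: the gripper's target within -1 to 1 (shut at 1, half-way at 0, fully open at -1), then the shift along the world's x, y, z in m, then the turn, a rotation vector about the world's x, y, z in rad. A call has 1 to 8 rows; each row shifts and turns the pose as measured when the row begins; what a row does not reach is not made up. A row lasts 1/8 s, in which the tool goes at most 62.5 mm and 10.7 degrees, less where a joint would pass 70% of its speed; a pose out of reach is approached as far as the arm can. A call with a gripper value outside its range is refused whole. The fingers move at their own pace and stop on an object; "force" is the grip in N (left out, the last holds). Time passes only in rows, so rows that do not move let the fingers close. It gives the time, the measured TCP pose, the force and the opening at its end, in the units of the state.
- ctrl.get_state(): the state, without advancing time (a new reading comes with each control period).
- ctrl.camera(name): name is "scene" or "top"; returns a dict with "pixels" (480x640x3 uint8, red, green, blue), "depth" (480x640 float32, m along the optical axis (not along the pixel's ray), 0 where there is no reading), "fx", "fy", "cx", "cy" (pixels), "R" (3x3) and "t" (3): a world point X has camera coordinates R X + t. Camera axes: x right, y down, z forward; pixel columns grow to the right and rows downward; lengths in m; the calibration is good to about 2 mm. A picture is of the moment at which its call begins.
- ctrl.sign_off(): hands the job in, once; it reports no verdict.
The state is a dict: "time_s": time; "joints": joint angles; "joint_vel": joint speeds; "effort": joint torques, N m; "ee_pos": TCP position; "orientation": TCP orientation; "contact_force": force on the tool from outside, world axes, zero at the start; "torque": the same for the moment, N m; "width": finger opening in m.
Only numpy, scipy, OpenCV 4.12 (cv2) and the standard library are available. Lean on these libraries where they do the work, as an engineer would, in place of code of your own. Each camera call takes 0.05 s, during which the arm holds its last target.

### The job

The lid stay of the small grey light box has to be refitted. Pull the red-tabbed locking bar lengthwise out of its guides while the flap stays shut and lay it flat in the blue tray; then take the flap by its round handle bar, swing it up to the balance point, where it stands upright and would fall neither way, and hold it still there: the program finishes while still gripping the handle. Never let the flap drop shut, fling it or go over to the far side, and leave the loupe, the ring gauge, the brass weight and the screwdriver where they are.

Things in the scene. Friction and masses are not known exactly. Their poses are not given: they have to be found in the camera images.
- light_box: Grey light box, fixed, 120 x 130 mm, walls 60 mm high. Origin under its centre on the table, x to its back (hinge side), y to its left seen from its front. On its front are two 10 mm aluminium guides at y = +10 and +60 mm, out to x = -108 mm, tops z = 62 mm, windows 18 mm wide (centre x = -85), z = 45 to 56.5 mm. The flap's tongue lies between them under the locking bar.
- hinge_axis (a point): Middle of the flap's hinge axis, which runs along the light box's y; in the box's frame at x = +65, y = 0, z = +65 mm. Its axes are those of the box.
- flap (a joint): Angle of the dark steel flap (122 x 130 x 6 mm, 0.42 kg with handle), rad: 0 shut (level on the box), growing as its front edge rises and swings back. Balance point at 1.57 (plate upright, centre of mass over the hinge); stop at 2.3. Almost no hinge friction: let go, it falls to one side. About 0.3 N m lifts it from shut.
- handle_bar (a point): Middle of the flap's handle bar (axes turn with the flap, at 0 those of the box): round aluminium bar, 12 mm thick, along y, on black arms at y = +-46 mm, 80 mm free between. Shut, its middle lies 157 mm in front of and 34 mm above the hinge axis, 99 mm over the table, 32 mm before and above the flap's front edge. It can turn in the grip, so the gripper may keep pointing down as the flap swings.
- lock_bar: Loose locking bar, about 80 g: steel bar 14 mm wide (x), 146 long (y), 8 thick; upright red tab at y = 49 to 73 mm, 14 mm wide, top 36 mm above the underside. Origin: centre of the underside. Starts in the guides at x = -85 mm of the box, along the box's y, underside 45 mm over the table, tab on the box's left; pull it 105 mm towards the box's +y to free it.
- bar_tab (a point): Point to grip in the red tab: on its middle, 24 mm above the underside of the bar (axes of the bar).
- bar_end (a point): Middle of the underside at the bar's far end, without tab (bar y = -73 mm).
- bar_tab_foot (a point): Middle of the underside at the bar's tab end (bar y = +73 mm).
- tray: Blue open tray, fixed, 140 mm (x) x 200 mm (y) x 22 mm high, floor about 3 mm thick, thin walls. Origin under its centre on the table. Only along the long y side, or aslant, does the bar fit flat in it.
- loupe: Black loupe, 41 mm across, 44 mm high, standing; leave alone.
- ring_gauge: Steel ring gauge, 48 mm across, 18 mm high; leave alone.
- brass_weight: Brass weight with a knob, 30 mm across, 40 mm high; leave alone.
- screwdriver: Orange-handled screwdriver, 160 mm long, 17 mm thick, lying near the table's front edge; leave alone.
Not all that is in view belongs to the job. Of the things like the lock_bar, leave any that is pink; of the rest the larger one is meant.

How it is judged:
On the way:
1. the locking bar lies flat in the tray, let go and at rest, and the flap is still shut (x of bar_end in the frame of tray between -0.068 and 0.068 m and y of bar_end in the frame of tray between -0.098 and 0.098 m and z of each of bar_end, bar_tab_foot in the frame of tray below 0.018 m and x of bar_tab_foot in the frame of tray between -0.068 and 0.068 m and y of bar_tab_foot in the frame of tray between -0.098 and 0.098 m and contact force between each of the arm, the fingers and lock_bar below 0.05 N and linear speed of lock_bar below 0.02 m/s and value of joint flap below 0.15 rad), for 0.2 s.
At the end, for the whole second after the job is handed in: The flap stands still within 0.09 rad (5 degrees) of upright (1.57), gripped at its handle by the fingers with more than 1 N, while the locking bar lies flat inside the tray (both ends inside the walls and less than 18 mm above the tray's underside), untouched and at rest (x of bar_end in the frame of tray between -0.068 and 0.068 m and y of bar_end in the frame of tray between -0.098 and 0.098 m and z of each of bar_end, bar_tab_foot in the frame of tray below 0.018 m and x of bar_tab_foot in the frame of tray between -0.068 and 0.068 m and y of bar_tab_foot in the frame of tray between -0.098 and 0.098 m and contact force between each of the arm, the fingers and lock_bar below 0.05 N and linear speed of lock_bar below 0.02 m/s and value of joint flap between 1.48 and 1.66 rad and velocity of joint flap between -0.06 and 0.06 rad/s and contact force between the fingers and flap_c0 above 1 N); the arm keeps its last pose, push and grip.
It fails at once if the flap goes over to the far side (value of joint flap above 1.9 rad).
It fails at once if the flap drops or is flung (faster than 2.5 rad/s) (velocity of joint flap below -2.5 rad/s or velocity of joint flap above 2.5 rad/s).
It fails at once if a bystander is moved by more than 25 mm (distance of any of loupe, ring_gauge, brass_weight, screwdriver from where it was at the start of the episode above 0.025 m).
It also fails if it takes over 58 s, if anything falls off the work surface, if the arm or the gripper's body presses on something with over 40 N, if the wrist force passes 120 N, or if a joint passes its speed limit or range.

## Working session

There is one attempt and no reset: what is moved stays moved. The work goes in short steps, Python scripts to look and compute and a tool call to move; the robot and the scene stay as the last step left them, time stands still between calls to the robot, and variables do not carry over. Pictures are saved under pics/ and viewed, and the job is handed in when it is done.

Besides the shell and the picture viewer there is one more tool, called after "Call:" by a JSON object that holds its "fn" and its "kwargs", one argument or row to a line. arm_command: Moves the arm, as the interface text tells. Its arguments: {"type":"object","properties":{"targets":{"type":"array","items":{"type":"array"}},"force":{"type":"number"}},"required":["targets"]}

```bash
mkdir -p pics; ls
cat > h.py <<'E'
import numpy as np,cv2
from plant import ctrl
def snap(n):
    c=ctrl.camera(n); return c
def world(c,u,v,d=None):
    d=c["depth"][int(v),int(u)] if d is None else d
    p=np.array([(u-c["cx"])/c["fx"]*d,(v-c["cy"])/c["fy"]*d,d]); return np.array(c["R"]).T@(p-np.array(c["t"]))
def onz(c,u,v,z):
    R=np.array(c["R"]);o=-R.T@np.array(c["t"]);r=R.T@np.array([(u-c["cx"])/c["fx"],(v-c["cy"])/c["fy"],1]);return o+r*(z-o[2])/r[2]
def proj(c,X):
    p=np.array(c["R"])@X+np.array(c["t"]);return p[0]/p[2]*c["fx"]+c["cx"],p[1]/p[2]*c["fy"]+c["cy"]
def save(c,n):cv2.imwrite("pics/"+n+".png",c["pixels"][:,:,::-1])
def cloud(c):
    d=c["depth"];v,u=np.mgrid[:480,:640];p=np.stack([(u-c["cx"])/c["fx"]*d,(v-c["cy"])/c["fy"]*d,d],-1)
    return (p-np.array(c["t"]))@np.array(c["R"])
E
python3 - <<'E'
from h import *
for n in("scene","top"):
    c=snap(n);save(c,n+"0");print(n,c["fx"],c["R"],c["t"]);np.savez("/tmp/"+n,**c)
s=ctrl.get_state();print(s,ctrl.tcp_to_grasp)
E
```

```text
pics
scene 519.3410681250757 [[ 0.56031965 -0.82812704  0.01573201]
 [-0.61985766 -0.43184918 -0.65519674]
 [ 0.54937999  0.357368   -0.75529447]] [-0.34794303  0.40395517  0.95045075]
top 530.6656442712349 [[ 0.02696719 -0.99942014  0.02078821]
 [-0.99114104 -0.02943764 -0.12951005]
 [ 0.13004691 -0.01711153 -0.99136017]] [-0.06892048  0.55084533  1.0384521 ]
{'time_s': 0.1, 'joints': array([ 1.13556924e+00,  1.31126596e-01,  1.48914393e+00, -2.25129864e-05,
        1.52301810e+00, -8.53654670e-02]), 'joint_vel': array([-0.00160205, -0.00116782, -0.00399778,  0.0018253 , -0.00161906,
       -0.00163888]), 'effort': array([ 9.02624724e-04, -5.70946240e+01, -5.01946199e+01, -2.40519967e-04,
        8.10228375e-03,  4.12853103e-05]), 'ee_pos': array([0.20541964, 0.56321597, 0.2303394 ]), 'orientation': array([[-6.94660259e-04, -9.39420487e-01,  3.42766196e-01],
       [-1.54734848e-03,  3.42766878e-01,  9.39419221e-01],
       [-9.99998562e-01,  1.22198448e-04, -1.69171739e-03]]), 'contact_force': array([-0.62116223, -0.56874134, -0.56646174]), 'torque': array([ 0.08148407, -0.0279706 , -0.00989514]), 'width': 0.08490423510944393} -0.0187
```

View pics/scene0.png

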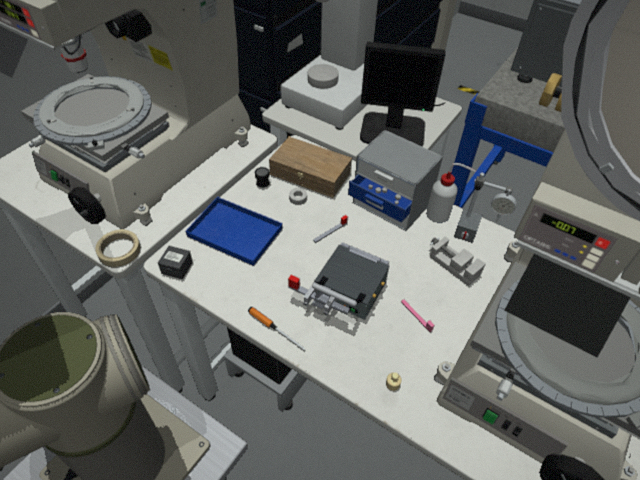

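View pics/top0.png

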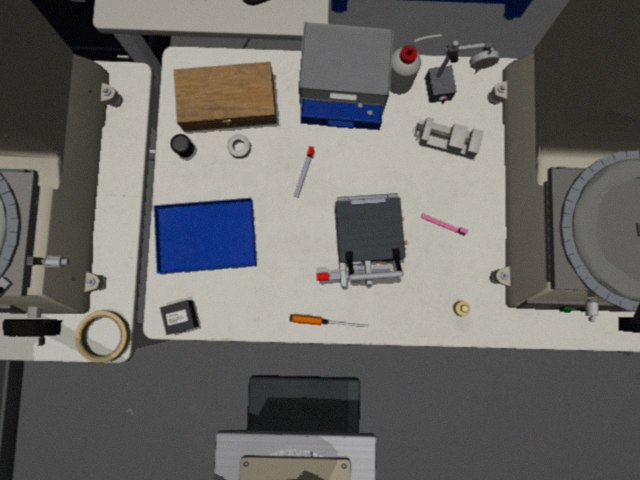

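Run:
```python
from h import *
T=dict(np.load("/tmp/top.npz"));S=dict(np.load("/tmp/scene.npz"))
a=cv2.resize(T["pixels"][185:295,280:480][:,:,::-1],(800,440),interpolation=2)
b=cv2.resize(S["pixels"][235:335,270:450][:,:,::-1],(800,444),interpolation=2)
cv2.imwrite("pics/cropT.png",a);cv2.imwrite("pics/cropS.png",b)
for n,c in(("T",T),("S",S)):
    P=cloud(c);h=cv2.cvtColor(c["pixels"],cv2.COLOR_RGB2HSV)
    red=((h[...,0]<8)|(h[...,0]>172))&(h[...,1]>150)&(h[...,2]>80)
    blue=(h[...,0]>105)&(h[...,0]<130)&(h[...,1]>150)&(h[...,2]>50)
    for nm,m in(("red",red),("blue",blue)):
        k,l,st,ce=cv2.connectedComponentsWithStats(m.astype(np.uint8))
        for i in range(1,k):
            if st[i,4]>25: print(n,nm,st[i],ce[i].round(1),np.median(P[l==i],0).round(4),P[l==i][:,2].max().round(4))
    # flap plate: z about .065-.071
    m=(P[...,2]>.06)&(P[...,2]<.076)&(h[...,2]<110)&(P[...,0]>.35)&(P[...,0]<.75)&(P[...,1]>-.3)&(P[...,1]<.2)
    k,l,st,ce=cv2.connectedComponentsWithStats(m.astype(np.uint8));i=1+np.argmax(st[1:,4]);q=P[l==i]
    print(n,"flap",st[i],q.mean(0),cv2.minAreaRect((q[:,:2]*1000).astype(np.float32)))
```

```text
T red [401  45  16  16 166] [408.4  53.1] [ 0.8916 -0.1946  0.1349] 0.1554
T red [308 147   5   8  34] [310.2 150.7] [ 0.7244 -0.0098  0.0263] 1.1023
T red [317 273  12   7  80] [322.5 276. ] [ 0.4621 -0.0427  0.0807] 0.0855
T blue [ 302   99   80   29 1508] [340.3 112.3] [ 0.7975 -0.0686  0.0608] 1.1023
T blue [ 155  199  101   74 6316] [205.5 235.6] [0.5426 0.2018 0.0024] 1.1023
T flap [ 335  195   70   70 3891] [ 0.55541723 -0.13326063  0.06631271] ((557.299560546875, -133.6990203857422), (132.69488525390625, 130.7409210205078), 5.712286472320557)
S red [22  8  8  9 38] [25.6 12.1] [0.3886 0.4759 0.5505] 0.557
S red [26 18  8  9 34] [29.7 22.1] [0.3885 0.4754 0.5314] 0.5391
S red [441 173  14  10  84] [447.7 178.2] [ 0.8913 -0.2007  0.1341] 0.1502
S red [595 237  15  12 105] [602.2 242.8] [ 0.4224 -0.5117  0.5494] 0.5574
S red [289 275  10  14  82] [293.4 281.1] [ 0.4588 -0.045   0.0777] 0.0833
S blue [ 452   96  101  111 3059] [487.2 150.2] [ 1.4777 -0.1003 -0.1567] 0.988
S blue [ 349  175   63   47 1098] [379.1 198. ] [ 0.7722 -0.0753  0.075 ] 0.988
S blue [ 186  197   96   68 3480] [234.3 230.4] [0.5444 0.2022 0.0032] 0.988
S flap [ 315  245   74   60 2427] [ 0.55480219 -0.1375974   0.06612789] ((556.6477661132812, -135.53060913085938), (129.64071655273438, 130.2056427001953), 5.5052995681762695)
```

View pics/cropT.png

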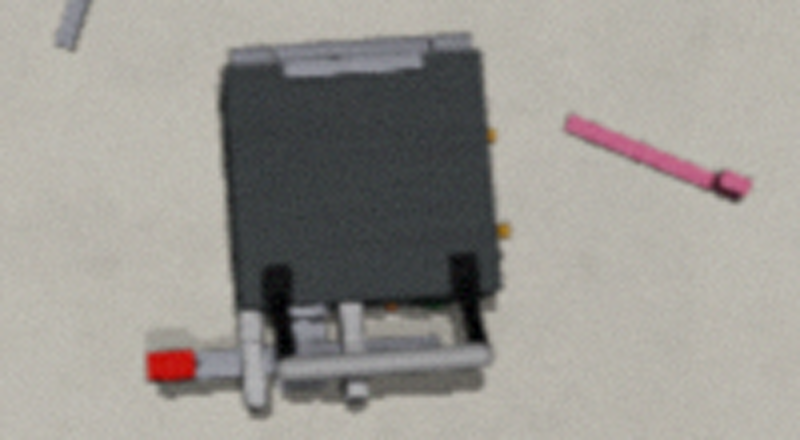

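View pics/cropS.png

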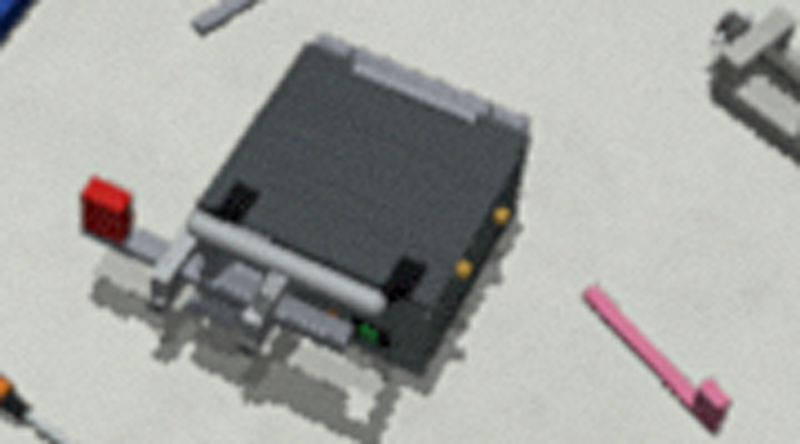

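Candidates (top view): a red-tabbed bar in the guides at (322,276), a smaller loose red-tabbed bar at (305,170), and a pink bar at (445,224). The one in the guides is meant: it isn't pink, it's the larger red-tabbed one, and the crops show it running through both guides with its tab on the box's left. Next I'll refine the poses.

Run:
```python
from h import *
T=dict(np.load("/tmp/top.npz"));S=dict(np.load("/tmp/scene.npz"))
for n,c in(("T",T),("S",S)):
    P=cloud(c);h=cv2.cvtColor(c["pixels"],cv2.COLOR_RGB2HSV)
    # handle: z .092-.108 near
    m=(P[...,2]>.094)&(P[...,2]<.112)&(abs(P[...,0]-.47)<.04)&(abs(P[...,1]+.13)<.09)&(h[...,2]>90)
    q=P[m];print(n,"handle",len(q),q.mean(0).round(4),cv2.minAreaRect((q[:,:2]*1000).astype(np.float32)), q[:,2].max())
    l=cv2.fitLine(q[:,:2].astype(np.float32),2,0,.001,.001).ravel();print(np.degrees(np.arctan2(-l[0],l[1])))
    # flap rect by image mask w/ plane z=.068
    m=(abs(P[...,2]-.067)<.006)&(h[...,2]<110)&(abs(P[...,0]-.556)<.1)&(abs(P[...,1]+.134)<.1)
    m=cv2.morphologyEx(m.astype(np.uint8),cv2.MORPH_OPEN,np.ones((9,9)))
    v,u=np.nonzero(m);q=np.array([onz(c,a,b,.068) for a,b in zip(u,v)])
    print("flap",cv2.minAreaRect((q[:,:2]*1000).astype(np.float32)))
    blue=(h[...,0]>105)&(h[...,0]<130)&(h[...,1]>150)&(h[...,2]>40)
    k,l,st,ce=cv2.connectedComponentsWithStats(blue.astype(np.uint8));i=[i for i in range(1,k) if st[i,4]>3000 and st[i,0]<200][0]
    v,u=np.nonzero(l==i)
    q=np.array([onz(c,a,b,.022) for a,b in zip(u,v)]);print("tray rim",cv2.minAreaRect((q[:,:2]*1000).astype(np.float32)))
    red=((h[...,0]<8)|(h[...,0]>172))&(h[...,1]>150)&(h[...,2]>80)
    v,u=np.nonzero(red);s=(P[v,u,2]>.075)&(abs(P[v,u,0]-.46)<.03)&(abs(P[v,u,1]+.043)<.05);q=P[v[s],u[s]];print("tab",q.mean(0),cv2.minAreaRect((q[:,:2]*1000).astype(np.float32)))
```

```text
T handle 332 [ 0.4654 -0.143   0.1033] ((465.3969421386719, -142.21487426757812), (11.849041938781738, 100.52851867675781), 5.490667819976807) 0.11065331573582632
-174.33188
flap ((557.6178588867188, -132.91036987304688), (121.97266387939453, 129.4007110595703), 6.15572452545166)
tray rim ((541.698486328125, 199.69796752929688), (137.78695678710938, 197.71664428710938), 6.451136112213135)
tab [ 0.46205199 -0.04270104  0.08080077] ((462.0674133300781, -42.722801208496094), (11.667129516601562, 21.23122215270996), 1.2488600015640259)
S handle 261 [ 0.4652 -0.1453  0.1026] ((466.3857421875, -144.48976135253906), (13.67960262298584, 101.76848602294922), 5.986437797546387) 0.1082123075753365
-174.71703
flap ((555.9738159179688, -136.04037475585938), (121.09349822998047, 128.61968994140625), 4.591433048248291)
tray rim ((537.167724609375, 195.32217407226562), (147.7437744140625, 206.2764892578125), 5.870205402374268)
tab [ 0.46134094 -0.04435991  0.07977252] ((461.7828674316406, -44.115379333496094), (23.00442886352539, 11.600918769836426), 88.0592269897461)
```

Call:
{"fn": "arm_command", "kwargs": {
  "targets": [
    [-1,[0.022,-0.052,0],[0,0,-0.14]],
    [-1,[0.022,-0.052,0],[0,0,-0.14]],
    [-1,[0.022,-0.052,0],[0,0,-0.14]],
    [-1,[0.022,-0.052,0],[0,0,-0.14]],
    [-1,[0.022,-0.052,0],[0,0,-0.14]],
    [-1,[0.022,-0.052,0],[0,0,-0.14]],
    [-1,[0.022,-0.052,0],[0,0,-0.14]],
    [-1,[0.022,-0.052,0],[0,0,-0.14]]
  ],
  "force": 60
}}

```text
time_s: 1.1
ee_pos: [0.3812, 0.1359, 0.2253]
orientation: [[-0.007, -0.073, 0.997], [-0.001, 0.997, 0.073], [-1.0, -0.0, -0.007]]
contact_force: [1.1, -0.1, -0.6]
width: 0.0853
```

Call:
{"fn": "arm_command", "kwargs": {
  "targets": [
    [-1,[0.025,-0.055,0],[0,-0.007,0.025]],
    [-1,[0.025,-0.055,0],[0,0,0]],
    [-1,[0.025,-0.055,0],[0,0,0]],
    [-0.4,[0.006,-0.014,-0.03],[0,0,0]],
    [-0.4,[0,0,-0.03],[0,0,0]],
    [-0.4,[0,0,0],[0,0,0]]
  ]
}}

```text
time_s: 1.85
ee_pos: [0.4633, -0.0542, 0.1629]
orientation: [[0.0, -0.089, 0.996], [-0.001, 0.996, 0.089], [-1.0, -0.001, 0.0]]
contact_force: [0.5, 0.0, -0.1]
width: 0.0598
```

Run:
```python
from h import *
s=ctrl.get_state();print(s["ee_pos"],s["orientation"],s["joints"],s["width"])
```

```text
[ 0.46328497 -0.05415805  0.16292977] [[ 2.86300418e-04 -8.88793535e-02  9.96042358e-01]
 [-1.00674462e-03  9.96041868e-01  8.88795992e-02]
 [-9.99999452e-01 -1.02820655e-03  1.95688392e-04]] [-2.25639550e-01 -1.96584980e-01  1.93368939e+00 -9.30081488e-04
  1.40398403e+00 -3.14482288e-01] 0.05975082150258956
```

Call:
{"fn": "arm_command", "kwargs": {
  "targets": [
    [-0.4,[-0.001,0.01,0],[0,0,0.009]],
    [-0.4,[0,0,-0.035],[0,0,0]],
    [-0.4,[0,0,-0.035],[0,0,0]],
    [-0.4,[0,0,-0.025],[0,0,0]],
    [-0.4,[0,0,-0.008],[0,0,0]],
    [-0.4,[0,0,0],[0,0,0]]
  ]
}}

```text
time_s: 2.6
ee_pos: [0.4676, -0.0396, 0.067]
orientation: [[0.013, -0.105, 0.994], [-0.002, 0.994, 0.105], [-1.0, -0.004, 0.013]]
contact_force: [0.0, -0.5, 0.8]
width: 0.0598
```

Run:
```python
from h import *
c=snap("top");cv2.imwrite("pics/g1.png",cv2.resize(c["pixels"][185:325,260:460][:,:,::-1],(800,560)))
c=snap("scene");cv2.imwrite("pics/g1s.png",cv2.resize(c["pixels"][205:345,250:450][:,:,::-1],(800,560)))
```

```text
(no output)
```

View pics/g1s.png

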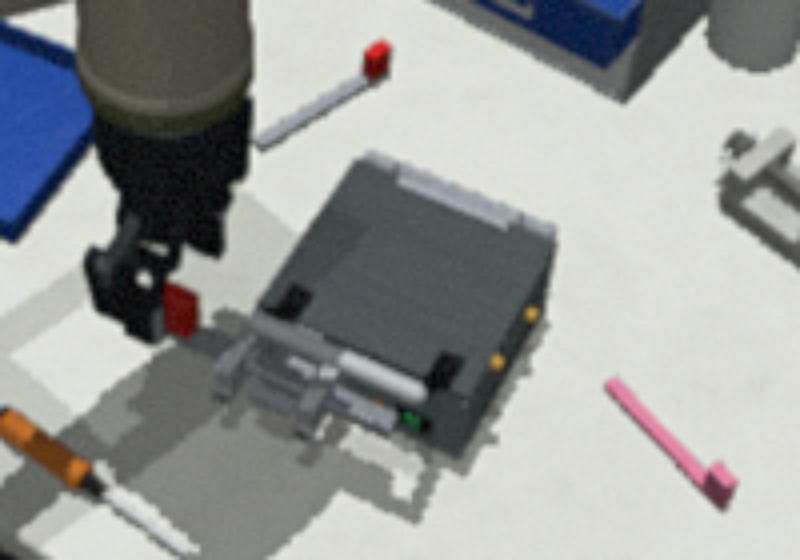

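View pics/g1.png

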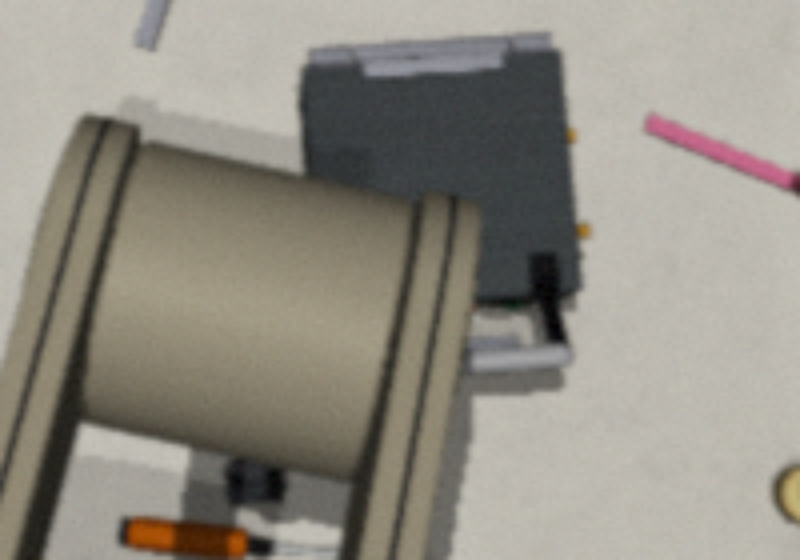

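The picture shows the open jaws straddling the red tab (scene crop 180,310), clear of the box and handle. Next is a fine move down, then closing.

Call:
{"fn": "arm_command", "kwargs": {
  "targets": [
    [-0.4,[-0.006,-0.004,-0.006],[0,0.013,0]],
    [-0.4,[0,0,-0.008],[0,0,0]],
    [-0.4,[0,0,0],[0,0,0]]
  ]
}}

```text
time_s: 3.08
ee_pos: [0.4633, -0.0447, 0.0549]
orientation: [[0.004, -0.104, 0.995], [-0.003, 0.995, 0.104], [-1.0, -0.004, 0.004]]
contact_force: [-1.3, 0.1, 0.2]
width: 0.0601
```

Call:
{"fn": "arm_command", "kwargs": {
  "targets": [
    [-0.4,[-0.002,0.001,-0.004],[0,0.004,-0.005]],
    [-0.4,[0,0,0],[0,0,0]],
    [0.3,[0,0,0],[0,0,0]],
    [1,[0,0,0],[0,0,0]],
    [1,[0,0,0],[0,0,0]],
    [1,[0,0,0],[0,0,0]],
    [1,[0,0,0],[0,0,0]]
  ],
  "force": 60
}}

```text
time_s: 3.95
ee_pos: [0.4613, -0.0437, 0.0509]
orientation: [[0.0, -0.099, 0.995], [-0.004, 0.995, 0.099], [-1.0, -0.004, -0.0]]
contact_force: [-0.8, 0.3, 1.3]
width: 0.0129
```

Call:
{"fn": "arm_command", "kwargs": {
  "targets": [
    [1,[0,0,0.001],[0,0,0]],
    [1,[-0.001,0.01,0],[0,0,0]],
    [1,[-0.001,0.01,0],[0,0,0]],
    [1,[-0.001,0.01,0],[0,0,0]]
  ]
}}

```text
time_s: 4.45
ee_pos: [0.4578, -0.0119, 0.0517]
orientation: [[-0.0, -0.098, 0.995], [-0.003, 0.995, 0.098], [-1.0, -0.003, -0.001]]
contact_force: [0.8, 0.1, -1.7]
width: 0.0129
```

Call:
{"fn": "arm_command", "kwargs": {
  "targets": [
    [1,[-0.001,0.015,0],[0,0,0]],
    [1,[-0.0015,0.015,0],[0,0,0]],
    [1,[-0.0015,0.015,0],[0,0,0]],
    [1,[-0.0015,0.015,0],[0,0,0]],
    [1,[-0.0015,0.015,0],[0,0,0]],
    [1,[-0.0015,0.015,0],[0,0,0]],
    [1,[-0.001,0.01,0],[0,0,0]],
    [1,[0,0,0],[0,0,0]]
  ]
}}

```text
time_s: 5.45
ee_pos: [0.4472, 0.097, 0.0517]
orientation: [[-0.0, -0.101, 0.995], [-0.003, 0.995, 0.101], [-1.0, -0.003, -0.0]]
contact_force: [0.1, 0.2, -1.0]
width: 0.0133
```

Run:
```python
from h import *
c=snap("scene");cv2.imwrite("pics/g2s.png",cv2.resize(c["pixels"][185:345,200:420][:,:,::-1],(800,582)))
c=snap("top");save(c,"g2t")
s=ctrl.get_state();print(s["contact_force"],s["ee_pos"])
```

```text
[ 0.64173472 -0.44402444 -1.43234122] [0.44732862 0.09628819 0.05170589]
```

View pics/g2s.png

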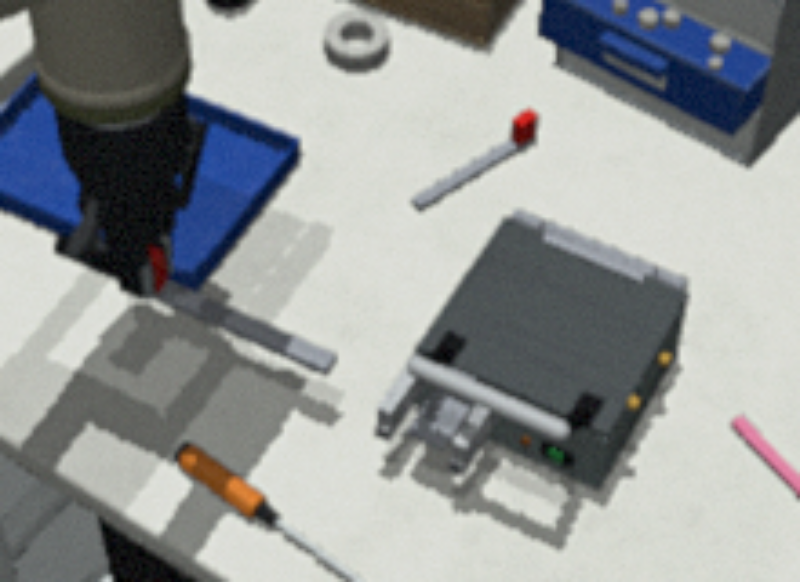

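View pics/g2t.png

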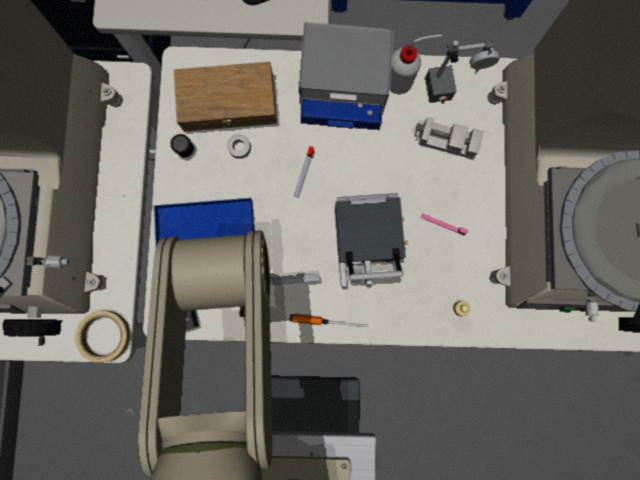

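The bar is clear of the guides (its end is at scene crop 325,360), still level in the jaws, and the flap is shut. Next I carry it to the tray.

Call:
{"fn": "arm_command", "kwargs": {
  "targets": [
    [1,[0.005,0.01,0.025],[0,0,0]],
    [1,[0.015,0.025,0.02],[0,0,0]],
    [1,[0.016,0.03,0],[0,0,0]],
    [1,[0.016,0.03,0],[0,0,0]],
    [1,[0.016,0.03,0],[0,0,0]],
    [1,[0.012,0.025,0],[0,0,0]],
    [1,[0.004,0.008,0],[0,0,0]],
    [1,[0,0,0],[0,0,0]]
  ]
}}

```text
time_s: 6.55
ee_pos: [0.5348, 0.2536, 0.0975]
orientation: [[-0.001, -0.092, 0.996], [-0.005, 0.996, 0.092], [-1.0, -0.005, -0.001]]
contact_force: [0.2, -0.3, -0.8]
width: 0.0131
```

Call:
{"fn": "arm_command", "kwargs": {
  "targets": [
    [1,[0,0.003,-0.025],[0,0,0.01]],
    [1,[0,0.001,-0.025],[0,0,0]],
    [1,[0,0,-0.02],[0,0,0]],
    [1,[0,0,-0.01],[0,0,0]],
    [1,[0,0,0],[0,0,0]]
  ]
}}

```text
time_s: 7.18
ee_pos: [0.5344, 0.253, 0.0158]
orientation: [[-0.0, -0.099, 0.995], [-0.006, 0.995, 0.099], [-1.0, -0.006, -0.001]]
contact_force: [-0.8, 0.1, -0.6]
width: 0.0128
```

Run:
```python
from h import *
c=snap("scene");cv2.imwrite("pics/g3s.png",cv2.resize(c["pixels"][165:305,150:350][:,:,::-1],(800,560)))
s=ctrl.get_state();print(s["contact_force"],s["ee_pos"])
```

```text
[ 0.22429509  0.33812319 -0.56155044] [0.53483843 0.25314046 0.01638457]
```

View pics/g3s.png

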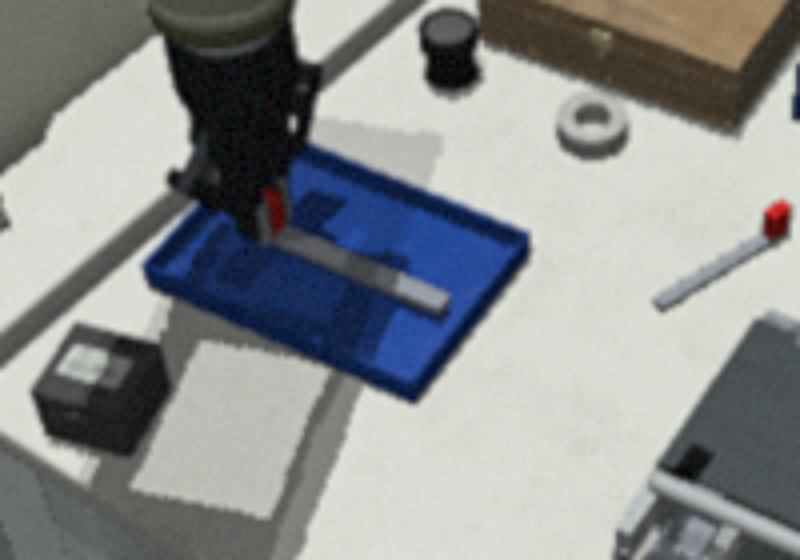

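The bar is over the tray floor and well inside the walls (crop 260,230 to 445,300). Next I lower it and let go.

Call:
{"fn": "arm_command", "kwargs": {
  "targets": [
    [1,[0,0,-0.004],[0,0,0]],
    [1,[0,0,-0.003],[0,0,0]],
    [1,[0,0,0],[0,0,0]]
  ]
}}

```text
time_s: 7.6
ee_pos: [0.5365, 0.2538, 0.0113]
orientation: [[0.004, -0.099, 0.995], [-0.005, 0.995, 0.099], [-1.0, -0.005, 0.003]]
contact_force: [0.5, -0.1, -0.8]
width: 0.013
```

Call:
{"fn": "arm_command", "kwargs": {
  "targets": [
    [1,[0,0,-0.002],[0,0,0]],
    [1,[0,0,-0.001],[0,0,0]],
    [1,[0,0,0],[0,0,0]]
  ]
}}

```text
time_s: 7.98
ee_pos: [0.5369, 0.254, 0.0086]
orientation: [[0.005, -0.1, 0.995], [-0.004, 0.995, 0.1], [-1.0, -0.005, 0.004]]
contact_force: [0.5, 0.6, -0.1]
width: 0.0131
```

Call:
{"fn": "arm_command", "kwargs": {
  "targets": [
    [0.4,[0,0,0],[0,0,0]],
    [0.2,[0,0,0],[0,0,0]],
    [0.2,[0,0,0],[0,0,0]],
    [0.2,[0,0,0],[0,0,0]]
  ]
}}

```text
time_s: 8.48
ee_pos: [0.5373, 0.2542, 0.0091]
orientation: [[0.006, -0.1, 0.995], [-0.004, 0.995, 0.1], [-1.0, -0.005, 0.005]]
contact_force: [0.7, 0.7, 0.4]
width: 0.034
```

Call:
{"fn": "arm_command", "kwargs": {
  "targets": [
    [0.2,[0,0,0.015],[0,0,0]],
    [0.2,[0,0,0.03],[0,0,0]],
    [0.2,[0,0,0.04],[0,0,0]],
    [0.2,[0,0,0.04],[0,0,0]],
    [0.2,[0,0,0.04],[0,0,0]],
    [0.2,[-0.01,-0.04,0.03],[0,0,0]],
    [0.2,[-0.01,-0.05,0],[0,0,0]],
    [0.2,[-0.01,-0.05,0],[0,0,0]]
  ]
}}

```text
time_s: 9.48
ee_pos: [0.5066, 0.1135, 0.2197]
orientation: [[0.014, -0.105, 0.994], [-0.003, 0.994, 0.105], [-1.0, -0.004, 0.014]]
contact_force: [1.3, -1.0, -0.5]
width: 0.0342
```

Run:
```python
from h import *
c=snap("scene");cv2.imwrite("pics/g4s.png",cv2.resize(c["pixels"][165:325,150:420][:,:,::-1],(800,474)))
s=ctrl.get_state();print(s["contact_force"],s["ee_pos"],s["width"])
P=cloud(c);h=cv2.cvtColor(c["pixels"],cv2.COLOR_RGB2HSV)
m=(abs(P[...,0]-.541)<.055)&(abs(P[...,1]-.2)<.085)&(P[...,2]>-.01)&(P[...,2]<.05)&~((h[...,0]>100)&(h[...,0]<135)&(h[...,1]>100))
q=P[m];print(len(q),q.min(0),q.max(0),cv2.minAreaRect((q[:,:2]*1000).astype(np.float32)))
for lo in np.arange(.12,.28,.02):
    w=q[(q[:,1]>lo)&(q[:,1]<lo+.02)];print(lo.round(2),len(w),np.median(w,0) if len(w) else "")
```

```text
[ 3.49258534 -3.62863064 -0.20976163] [0.50614529 0.10828275 0.22005338] 0.0343219662027488
390 [ 0.4861242   0.11752679 -0.00265275] [0.55663099 0.28283177 0.04214421] ((518.6660766601562, 200.2694854736328), (70.74331665039062, 163.14625549316406), 1.9732489585876465)
0.12 44 [0.54863419 0.12975389 0.00884341]
0.14 43 [0.54751861 0.14899033 0.00914728]
0.16 42 [0.54400693 0.1699688  0.00932382]
0.18 45 [0.54146265 0.19035332 0.00934171]
0.2 43 [0.54013223 0.211654   0.00947503]
0.22 41 [0.53775345 0.23096587 0.00952114]
0.24 107 [0.53418981 0.24767317 0.02387821]
0.26 22 [0.53290384 0.26257185 0.02871932]
0.28 1 [0.54597176 0.28283177 0.00066347]
```

View pics/g4s.png

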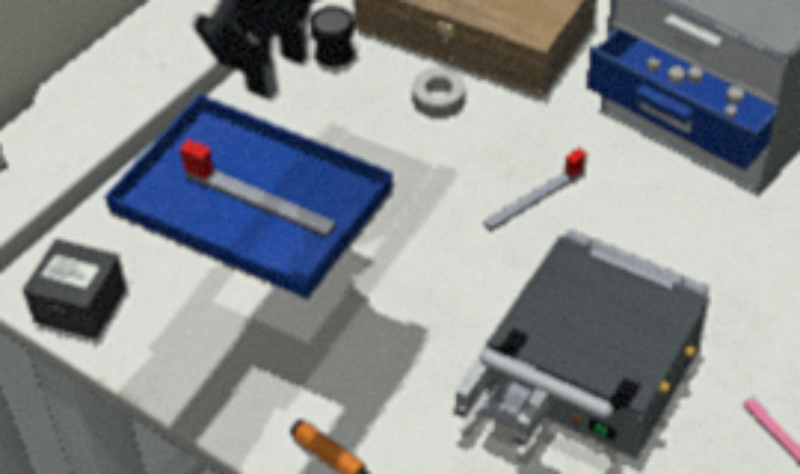

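The bar lies flat in the tray (top face level at 9 mm, y 0.115 to 0.265), let go, and the flap is shut. Next I go to the handle.

Call:
{"fn": "arm_command", "kwargs": {
  "targets": [
    [0,[-0.007,-0.045,0],[0,0.014,-0.005]],
    [0,[-0.007,-0.045,0],[0,0,0]],
    [0,[-0.007,-0.045,0],[0,0,0]],
    [0,[-0.007,-0.045,0],[0,0,0]],
    [0,[-0.007,-0.04,0],[0,0,0]],
    [0,[-0.004,-0.025,-0.01],[0,0,0]],
    [0,[0,0,-0.02],[0,0,0]],
    [0,[0,0,0],[0,0,0]]
  ],
  "force": 30
}}

```text
time_s: 10.52
ee_pos: [0.4658, -0.1456, 0.1994]
orientation: [[0.012, -0.095, 0.995], [-0.009, 0.995, 0.095], [-1.0, -0.01, 0.012]]
contact_force: [-0.0, 0.1, -0.1]
width: 0.0426
```

Call:
{"fn": "arm_command", "kwargs": {
  "targets": [
    [0,[0,0.001,-0.03],[0.009,0.012,0]],
    [0,[0,0,-0.03],[0,0,0]],
    [0,[0,0,-0.03],[0,0,0]],
    [0,[0,0,-0.012],[0,0,0]],
    [0,[0,0,0],[0,0,0]]
  ]
}}

```text
time_s: 11.15
ee_pos: [0.4686, -0.14, 0.099]
orientation: [[0.005, -0.101, 0.995], [-0.0, 0.995, 0.101], [-1.0, -0.001, 0.005]]
contact_force: [0.4, 0.4, -0.1]
width: 0.0427
```

Run:
```python
from h import *
c=snap("scene");cv2.imwrite("pics/g5s.png",cv2.resize(c["pixels"][205:345,250:450][:,:,::-1],(800,560)))
s=ctrl.get_state();print(s["contact_force"],s["ee_pos"],s["width"])
```

```text
[-0.9328656   0.66500274 -0.13400832] [ 0.46903679 -0.14023747  0.0996692 ] 0.042869668686856065
```

View pics/g5s.png

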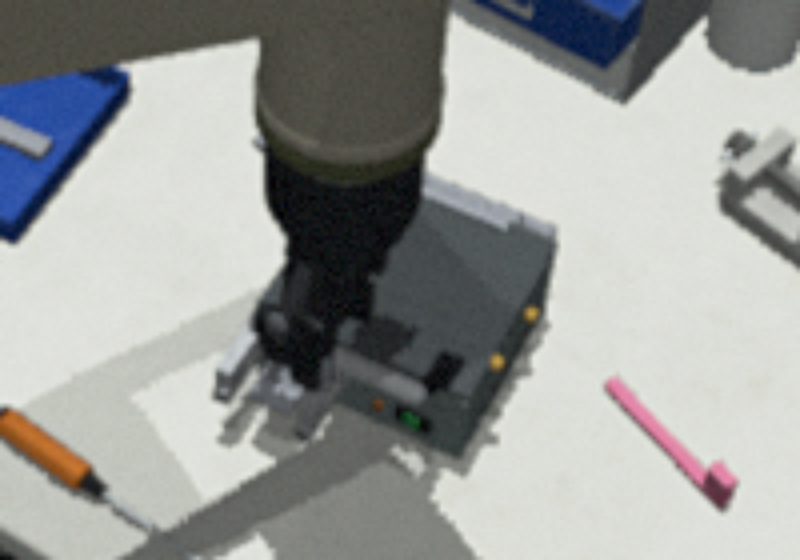

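The jaws straddle the handle bar midway between its arms (crop about 310,350). The next moves go down 19 mm and close.

Call:
{"fn": "arm_command", "kwargs": {
  "targets": [
    [0,[-0.003,-0.003,-0.01],[0,0.005,0]],
    [0,[0,0,-0.009],[0,0,0]],
    [0,[0,0,-0.001],[0,0,0]],
    [0,[0,0,0],[0,0,0]]
  ]
}}

```text
time_s: 11.7
ee_pos: [0.4678, -0.1442, 0.0813]
orientation: [[0.005, -0.101, 0.995], [-0.003, 0.995, 0.101], [-1.0, -0.003, 0.005]]
contact_force: [-0.2, -0.2, 0.9]
width: 0.0424
```

Call:
{"fn": "arm_command", "kwargs": {
  "targets": [
    [0.5,[0,0,0],[0,0,0]],
    [1,[0,0,0],[0,0,0]],
    [1,[0,0,0],[0,0,0]],
    [1,[0,0,0],[0,0,0]],
    [1,[0,0,0],[0,0,0]]
  ],
  "force": 30
}}

```text
time_s: 12.32
ee_pos: [0.466, -0.1445, 0.0816]
orientation: [[0.001, -0.101, 0.995], [-0.003, 0.995, 0.101], [-1.0, -0.003, 0.001]]
contact_force: [-1.4, 1.2, 0.1]
width: 0.0108
```

Run:
```python
import numpy as np
for f in list(np.arange(0,1.6,.1))+[1.57]:
    s=157*(1-np.cos(f))+34*np.sin(f);z=157*np.sin(f)+34*(np.cos(f)-1)
    print(round(f,2),(466+.995*s).round(1),(-144.5+.1*s).round(1),(81.6+z).round(1))
```

```text
0.0 466.0 -144.5 81.6
0.1 470.2 -144.1 97.1
0.2 475.8 -143.5 112.1
0.3 483.0 -142.8 126.5
0.4 491.5 -141.9 140.1
0.5 501.3 -140.9 152.7
0.6 512.4 -139.8 164.3
0.7 524.5 -138.6 174.7
0.8 537.6 -137.3 183.9
0.9 551.6 -135.9 191.7
1.0 566.3 -134.4 198.1
1.1 581.5 -132.9 202.9
1.2 597.1 -131.3 206.3
1.3 613.0 -129.7 208.0
1.4 629.0 -128.1 208.1
1.5 644.9 -126.5 206.6
1.57 655.9 -125.4 204.6
```

Call:
{"fn": "arm_command", "kwargs": {
  "targets": [
    [1,[0.001,0,0.006],[0,0,0]],
    [1,[0.002,0,0.009],[0,0,0]]
  ]
}}

```text
time_s: 12.58
ee_pos: [0.4698, -0.1442, 0.0967]
orientation: [[0.002, -0.101, 0.995], [-0.002, 0.995, 0.101], [-1.0, -0.002, 0.002]]
contact_force: [6.1, 0.6, -5.1]
width: 0.0108
```

Call:
{"fn": "arm_command", "kwargs": {
  "targets": [
    [1,[0.003,0.0003,0.0075],[0,0,0]],
    [1,[0.003,0.0003,0.0075],[0,0,0]],
    [1,[0.0035,0.0003,0.007],[0,0,0]],
    [1,[0.0035,0.0003,0.007],[0,0,0]],
    [1,[0.004,0.0004,0.007],[0,0,0]],
    [1,[0.004,0.0004,0.007],[0,0,0]]
  ]
}}

```text
time_s: 13.32
ee_pos: [0.491, -0.142, 0.1417]
orientation: [[-0.0, -0.101, 0.995], [-0.002, 0.995, 0.101], [-1.0, -0.002, -0.0]]
contact_force: [5.4, -1.5, -6.5]
width: 0.0109
```

Call:
{"fn": "arm_command", "kwargs": {
  "targets": [
    [1,[0.0052,0.0005,0.0058],[0,0,0]],
    [1,[0.0052,0.0005,0.0058],[0,0,0]],
    [1,[0.0055,0.0005,0.0057],[0,0,0]],
    [1,[0.0055,0.0005,0.0057],[0,0,0]],
    [1,[0.006,0.0006,0.0052],[0,0,0]],
    [1,[0.006,0.0006,0.0052],[0,0,0]],
    [1,[0.0065,0.0007,0.0046],[0,0,0]],
    [1,[0.0065,0.0007,0.0046],[0,0,0]]
  ]
}}

```text
time_s: 14.32
ee_pos: [0.5377, -0.1374, 0.1886]
orientation: [[-0.007, -0.1, 0.995], [-0.002, 0.995, 0.1], [-1.0, -0.002, -0.007]]
contact_force: [-1.3, 0.1, -3.6]
width: 0.0108
```

Run:
```python
from h import *
c=snap("scene");cv2.imwrite("pics/g6s.png",cv2.resize(c["pixels"][165:345,250:450][:,:,::-1],(667,600)))
s=ctrl.get_state();print(s["contact_force"],s["ee_pos"],s["width"],s["joints"])
```

```text
[-4.25586245  0.40789461  2.60743912] [ 0.53876293 -0.13729112  0.18927713] 0.010741263004371835 [-0.33910971  0.03899419  1.66185398 -0.00401868  1.4445189  -0.43937159]
```

View pics/g6s.png

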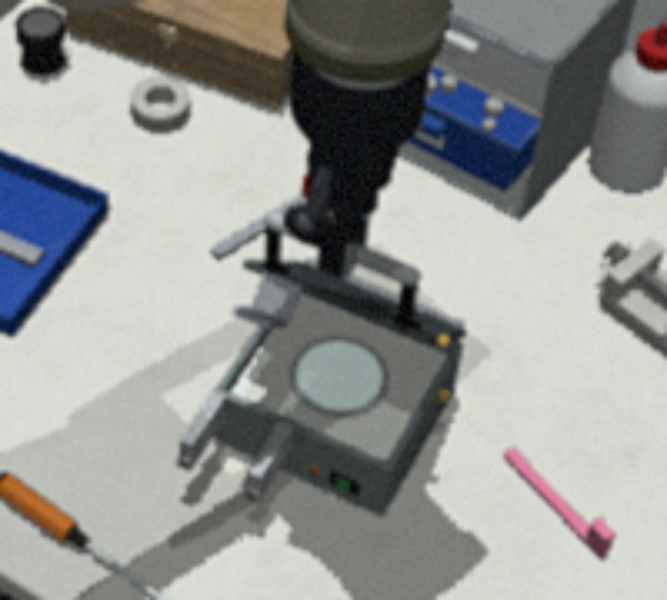

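Call:
{"fn": "arm_command", "kwargs": {
  "targets": [
    [1,[0.007,0.0007,0.003],[0,0.007,0]],
    [1,[0.007,0.0007,0.0028],[0,0,0]],
    [1,[0.0073,0.0007,0.0025],[0,0,0]],
    [1,[0.0073,0.0007,0.0022],[0,0,0]],
    [1,[0.0073,0.0007,0.002],[0,0,0]],
    [1,[0.0073,0.0007,0.0017],[0,0,0]],
    [1,[0.0075,0.0008,0.0015],[0,0,0]],
    [1,[0.0075,0.0008,0.0014],[0,0,0]]
  ]
}}

```text
time_s: 15.38
ee_pos: [0.6014, -0.1311, 0.2133]
orientation: [[-0.007, -0.101, 0.995], [-0.004, 0.995, 0.101], [-1.0, -0.003, -0.007]]
contact_force: [-2.5, -0.2, -1.0]
width: 0.0107
```

Call:
{"fn": "arm_command", "kwargs": {
  "targets": [
    [1,[0.0065,0.0007,-0.0005],[0,0.007,0]],
    [1,[0.0065,0.0007,-0.001],[0,0,0]],
    [1,[0.0065,0.0007,-0.0015],[0,0,0]],
    [1,[0.0065,0.0007,-0.0015],[0,0,0]],
    [1,[0.006,0.0006,-0.0015],[0,0,0]],
    [1,[0.005,0.0005,-0.001],[0,0,0]],
    [1,[0,0,0],[0,0,0]]
  ]
}}

```text
time_s: 16.25
ee_pos: [0.6462, -0.1267, 0.2112]
orientation: [[-0.003, -0.102, 0.995], [-0.005, 0.995, 0.102], [-1.0, -0.005, -0.003]]
contact_force: [-1.1, 0.4, 4.5]
width: 0.0109
```

```bash
cat > fl.py <<'E'
from h import *
import sys
ax=np.array([.995,.0995,0]);H=np.array([.6217,-.1284,.065])
for n in("scene","top"):
    c=snap(n)
    if n=="scene": cv2.imwrite("pics/%s.png"%sys.argv[1],cv2.resize(c["pixels"][125:305,270:470][:,:,::-1],(667,600)))
    P=cloud(c);r=P-H;s=r@ax;y=r@np.array([-.0995,.995,0]);z=r[...,2]
    m=(abs(s)<.06)&(abs(y)<.062)&(z>.02)&(z<.115)&(P[...,2]<.3)
    v=c["pixels"].max(-1)
    # front face of plate
    q=np.c_[s[m],z[m],y[m],v[m]]
    if len(q)<30: print(n,len(q));continue
    for lo in np.arange(.02,.115,.0125):
        w=q[(q[:,1]>=lo)&(q[:,1]<lo+.0125)&(q[:,0]<.04)]
        if len(w)>3: print(n,lo.round(3),len(w),np.percentile(w[:,0],[10,25,50,75]).round(4))
    k=(q[:,0]<.04)
    A=np.polyfit(q[k,1],q[k,0],1);print("slope",A, "phi",1.5708+np.arctan(A[0]))
s=ctrl.get_state();print(s["contact_force"],s["ee_pos"],s["width"])
E
python3 fl.py g7s
```

```text
scene 0.02 170 [-0.0055 -0.0047 -0.0039 -0.0028]
scene 0.032 175 [-0.0064 -0.0058 -0.0048 -0.0039]
scene 0.045 186 [-0.0071 -0.0063 -0.0054 -0.0046]
scene 0.058 180 [-0.0077 -0.0071 -0.0063 -0.0055]
scene 0.07 188 [-0.0085 -0.008  -0.007  -0.0061]
scene 0.082 181 [-0.0093 -0.0086 -0.0079 -0.0069]
scene 0.095 161 [-0.0102 -0.0096 -0.0086 -0.0077]
scene 0.108 89 [-0.0103 -0.0097 -0.0089 -0.0084]
slope [-0.06137783 -0.00232996] phi 1.509499074115215
top 0.02 39 [-0.0066 -0.0063 -0.0061 -0.0057]
top 0.032 41 [-0.0073 -0.0071 -0.0069 -0.0068]
top 0.045 47 [-0.008  -0.0079 -0.0076 -0.0073]
top 0.058 41 [-0.0088 -0.0087 -0.0084 -0.0082]
top 0.07 46 [-0.0096 -0.0095 -0.0092 -0.009 ]
top 0.082 46 [-0.0104 -0.0102 -0.0099 -0.0097]
top 0.095 34 [-0.0112 -0.0111 -0.0108 -0.0104]
top 0.108 17 [-0.0117 -0.0116 -0.0113 -0.0111]
slope [-0.06199833 -0.00444546] phi 1.508880926162113
[-0.76279339  0.76849171  3.34171707] [ 0.64580544 -0.12669155  0.21130223] 0.010576687920035969
```

View pics/g7s.png

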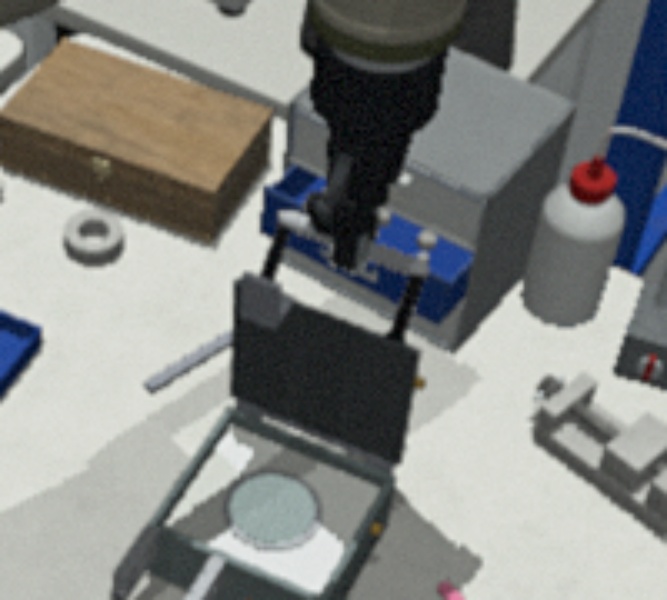

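The plate is at 1.509 rad in both views, so about 9 mm more is needed.

Call:
{"fn": "arm_command", "kwargs": {
  "targets": [
    [1,[0.004,0.0004,-0.001],[0,0,0]],
    [1,[0.004,0.0004,-0.001],[0,0,0]],
    [1,[0.002,0.0002,0],[0,0.003,0]],
    [1,[0,0,0],[0,0,0]],
    [1,[0,0,0],[0,0,0]],
    [1,[0,0,0],[0,0,0]]
  ]
}}

```text
time_s: 17.1
ee_pos: [0.6562, -0.1257, 0.209]
orientation: [[-0.006, -0.102, 0.995], [-0.005, 0.995, 0.102], [-1.0, -0.004, -0.007]]
contact_force: [-0.8, -0.3, 3.4]
width: 0.0108
```

```bash
python3 fl.py g8s | grep -v " 0\.[01]"; sleep 0; python3 fl.py g9s | grep -v " 0\.[01]"
python3 fl.py g8s | egrep "slope|\[ ?[-0].*\] 0"; python3 fl.py g9s | egrep "slope|\] 0"
```

```text
slope [ 8.12869522e-05 -2.04910295e-03] phi 1.5708812869519924
slope [ 0.00293005 -0.00442382] phi 1.5737300394008824
[ 0.52902187 -0.60811664  2.78422743] [ 0.6562358  -0.12570062  0.2090112 ] 0.010632002185494283
slope [ 0.00132736 -0.00215423] phi 1.5721273596283192
slope [ 0.00264007 -0.00438204] phi 1.5734400664313533
[-0.53992626 -0.7274637   3.65010701] [ 0.6562166  -0.12568773  0.20894461] 0.010670242498282386
```

Run:
```python
from h import *
c=snap("scene");save(c,"fin")
```

```text
(no output)
```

View pics/fin.png

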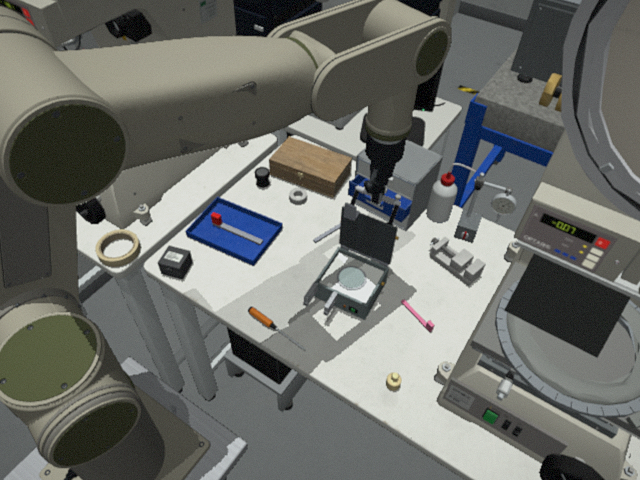

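The bar lies in the tray (215,217 to 262,242) and the flap is upright in the jaws (about 375,200). The loupe, ring gauge, weight and screwdriver haven't moved. I'm handing it in.

```bash
python3 -c "
from plant import ctrl
print(ctrl.sign_off())"
```

```text
the job is handed in; nothing more can be done
None
```

The locking bar is lying flat in the blue tray, and the flap is held upright by its handle in the gripper. I handed the job in at about 17.5 s of the 58 s; sign-off gave no verdict.

**What I did:** I pulled the red-tabbed bar about 140 mm lengthwise out of its guides with the flap shut, laid it in the tray and let go. Then I gripped the handle bar with 30 N and swung the flap up slowly with the gripper pointing down.

**Last checks:**
- **Flap:** its angle measured 1.571 to 1.574 rad across two readings in both views. It was still, and the jaws were closed on the handle.
- **Locking bar:** its top face was level at about 9 mm and both ends were inside the tray walls, measured just after letting go. The final picture shows it still lying there.
- **Bystanders:** the loupe, ring gauge, brass weight and screwdriver looked unmoved in the final picture. I compared them by eye and did not measure them.

**One deviation:** on the way up the gripper ran 5 to 7 mm higher than the planned arc, so the handle probably slid a little in the pads. It ended about 4 mm high, with about 3 N on the wrist. No check failed.

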